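# Clip a brass bracket to the soldering jig's fence

## Robot

A 7-joint arm with a two-finger parallel gripper is mounted at the origin on the work surface. World frame = base frame: x ahead of the robot, y to its left, z up, the work surface at z = 0. Lengths are in m, angles in degrees, forces in N, time in s.
With the tool pointing down it reaches from about 0.425 to 0.975 m from the base axis. Payload 16.7 kg.
Tool frame: the origin (TCP) lies at the very end of the fingers, on their centre line; the grasp point (between the pads) lies 19 mm behind it; z points along the fingers, y is the line along which they close (so a half turn about z gives the same grasp; the last joint's range is limited). The gripper opens to 85 mm and grips with 20 to 120 N. Pads are 22 mm wide; open, the fingers measure 114 mm over their backs; the gripper's body (76 mm by 85 mm) begins 54 mm behind the grasp point. The pads swing forward as they close: fully open they stand 13 mm farther back than shut.
Start: joints at [-79.269, 24.414, 4.234, 92.017, -1.954, 63.644, -3.845], TCP at [0.223, 0.637, 0.231] pointing down, gripper open.
Joint ranges: [-163.25, 163.25], [-28.42, 122.38], [-70.27, 78.77], [12.13, 141.07], [-58.53, 238.53], [9.26, 117.41], [-156.51, 156.51]. Speed limits (degrees/s): [108.29, 108.29, 136.94, 136.94, 172.46, 172.46, 172.46].

## Interface

Orientations are given as a 3x3 rotation matrix whose columns are the frame's x, y, z axes.
In Python, from cell import ctrl gives the robot as it stands. The module is installed in compiled form; this text tells all that it offers.
- The arm moves only by the tool carry_out, never from a script. Its arguments are lists of equal length, an entry for each row: "jaw": the opening in per cent of the stroke, from 0 (shut) to 100 (fully open); "dp": the shift along the tool's x, y, z in m, a list of three; "yaw": the turn about the tool's z in rad. In form: {"jaw": [jaw, ...], "dp": [[x, y, z], ...], "yaw": [yaw, ...]}. A call has exactly 10 rows; each row shifts and turns the commanded pose from where the row before left it, along the tool's axes as they then stand; what a row does not reach is not made up. A row lasts 1/12 s, in which the tool goes at most 41.7 mm and 7.16 degrees, less where a joint would pass 70% of its speed; a pose out of reach is approached as far as the arm can. A call is refused whole if a number of a shift passes 0.0417 or a number of a turn 0.125, either way. A call with a gripper value outside its range is refused whole. The fingers move at their own pace and stop on an object; the grip force is fixed at half the most. Time passes only in rows, so rows that do not move let the fingers close, or fill a call up. It gives the time, the measured TCP pose, the force, the opening and the grip force at its end, in the units of the state.
- ctrl.state(): the state, without advancing time (a new reading comes with each control period).
- ctrl.grab_frame(name): name is "scene" or "top" or "wrist"; returns the picture (420x560x3 uint8, blue, green, red); there is no depth.
- ctrl.get_calibration(name): a dict with "fx", "fy", "cx", "cy" (pixels), "k1" (the pictures are not rectified: a ray, as slopes to the right and down, at radius r is drawn at 1 + k1 r^2 times it, then the intrinsics apply), "eye" and "attitude" of the camera in the world. Camera axes: x right, y up, looking along -z (the intrinsics and any distortion apply to the point x, -y, -z); pixel columns grow to the right and rows downward; lengths in m; the calibration is good to about 2 mm. A picture is of the moment at which its call begins: read the wrist's pose just before it. get_calibration takes no time and is no camera call; for the wrist camera it gives the pose at the moment of the call.
- ctrl.hand_in(): hands the job in; it is judged then, once.
The state is a dict: "time": time; "joint_positions": joint angles; "qd": joint speeds; "joint_efforts": joint torques, N m; "position": TCP position; "ee_rot": TCP orientation; "force": force on the tool from outside, world axes, zero at the start; "moment": the same for the moment, N m; "opening": finger opening in m; "grasp_force": force on a finger pad.
Only numpy, scipy, OpenCV 4.12 (cv2) and the standard library are available. Lean on these libraries where they do the work, as an engineer would, in place of code of your own. Each camera call takes 0.05 s, during which the arm holds its last target. There are 200 camera calls.

## Task

Set the loose brass angle bracket on the steel jig so that the slot in its foot drops over the locating pin, foot flat on the plate and upright leaf flush along the fence. Then fetch the spring clip (in its wooden rest the levers are out of reach: take it by the jaws, and regrasp it on the bench), squeeze its levers and let it close, lying level, over the end of the fence and leaf together so that it pinches both; let go and leave it holding. Do not disturb the other things on the bench.

Things in the scene. Friction and masses are not known exactly. Their poses are not given: they have to be found in the camera images.
- jig: Fixed steel jig. Base plate 84 (x) x 90 (y) x 12 thick; origin on the bench at its underside, 15 mm to +y of the plate's middle, straight below the fence's front face. z up. An upright fence and a locating pin stand on the plate. x runs along the fence.
- jig_pin (a point): Foot of the fixed locating pin on top of the jig plate (12 above the bench), 9 mm along x and 26.5 mm to -y of the jig origin. Pin 7 mm diameter, 14 tall, the upper 6 mm tapering to a blunt point. Axes as the jig's.
- fence: Fixed upright steel fence on the jig, 36 long (x -18 to 18), 6 thick (y 0 to 6), 40 tall; origin at the foot of the middle of its front face, on top of the jig plate. Front face looks to -y (the pin's side). Behind it, a 12 mm high foot reaches to y = 22, over x 0 to 12. Clip it at its -x end, where there is free room.
- bracket_leaf (a point): Centre of the upright leaf of the loose brass angle bracket (180 g): leaf 44 long (x), 8 thick (y -4 to 4), its top 26 above and the foot's underside 26 below this point. Can be taken across the 44 mm. x along the leaf, z up, the foot lies to -y. Seated and flush, this point is at x = 0 (play 2 mm), y = -4, z = 38 in the jig's frame, axes as the jig's.
- bracket_slot (a point): Middle of the slot through the bracket's foot, at the underside; slot 11 (x) x 16 (y), so it also lets the bracket slide along y. 9 mm to +x and 20 mm to -y of the leaf's centre, 26 below it.
- bracket: The brass bracket, standing on its foot at the start. Foot 44 (x) x 40 (y) x 6 thick, origin at the middle of its underside; the leaf stands on the foot's +y edge.
- clip: Loose steel spring clip (clothes-peg kind), 75 g, lying flat, 26 tall. Origin at its pivot, at the underside; z up, x from pivot to jaws: the clip's middle line while shut. The frame belongs to the half on the +y side; opened, the middle line is turned from x by half the jaw angle, clockwise seen from above. Jaws reach 54 ahead of the pivot. It starts in the rest.
- clip_center (a point): Centre of the clip's pivot, half-way up (13 above its underside); axes as the clip's.
- clip_pads (a point): Between the clip's gripping pads, half-way up, 44 ahead of the pivot; pads reach 8 mm to either side of it along x and are 26 tall. The shut jaws' outer faces are parallel and 27 mm apart, from the pivot to the tips. Squeezed to the stop, the pads gape 32 to 40 mm, symmetric about the middle line.
- clip_levers (a point): Between the clip's two levers, half-way up, 45 behind the pivot. The levers spread in a V to 53 behind the pivot: shut, 55 wide overall here and 62 at the ends; squeezed to the stop they are parallel, about 16 wide overall.
- clip_jaw (a joint): Opening angle between the clip's halves: 0 shut, 0.8 fully open (stop). Sprung shut: squeezing takes about 4 N at the lever ends to start and 8 N at the stop. Shut on 14 mm (fence and leaf together) it reads about 0.26; on the fence alone about 0.1.
- rest: Fixed wooden rest holding the clip at the start. Floor 10 thick; origin on the bench below the clip's pivot, x along the clip's. Walls 44 high above the bench on three sides (inside x -70, y -37 to 37, up to x -18) stand too close to the levers for a finger. The floor ends 14 ahead of the pivot; the jaws stick out freely beyond. Lift the clip straight up.
- hammer_grip (a point): Bystander to leave alone: steel-headed hammer with a wooden handle.
- driver_grip (a point): Bystander to leave alone: wood-handled screwdriver.
- jar: Bystander to leave alone: glass jar, 64 across, 85 tall.
- block: Bystander to leave alone: pale block 50 x 80 x 30.
- dish: Bystander to leave alone: small white bowl 76 across, 28 tall.
- brush_grip (a point): Bystander to leave alone: flat brush with a wooden handle, about 160 long.
- strip: Bystander to leave alone: flat brass strip 70 x 30 x 6, no upright leaf.
Things that resemble listed ones, but are neither listed nor needed, are in the scene too. Several things look just like the bracket: the one meant starts farthest to the robot's left. What is shaped like the clip but red is not meant.

How it is judged (in metres and radians):
On the way, in this order (a step that is already met when the one before it is completed fails the run):
1. the bracket's slot is over the pin, foot flat on the jig plate, leaf along the fence, with the clip not on it (x of bracket_leaf in the frame of jig between -0.006 and 0.006 m and z of bracket_leaf in the frame of jig below 0.0402 m and angle between the x axis of bracket_leaf and the x axis of jig, either way round below 0.12 rad and angle between bracket_leaf's own z axis and vertical below 0.06 rad and y of bracket_leaf in the frame of jig between -0.016 and 0 m and contact force between clip and bracket below 0.1 N), for 0.2 s.
2. the clip is squeezed open (value of joint clip_jaw above 0.45 rad), for 0.1 s.
At the end, for the whole second after the job is handed in: Bracket on the pin, foot down within 2 mm, upright, leaf flush with the fence (gap under 2.2 mm, parallel within 0.12 rad); clip shut on fence and leaf together (over 1 N on each, angle 0.20 to 0.36), level within 0.2 rad, off the rest; both at rest (x of bracket_leaf in the frame of jig between -0.006 and 0.006 m and z of bracket_leaf in the frame of jig below 0.0402 m and angle between the x axis of bracket_leaf and the x axis of jig, either way round below 0.12 rad and angle between bracket_leaf's own z axis and vertical below 0.06 rad and y of bracket_leaf in the frame of jig between -0.0062 and -0.002 m and contact force between clip and fence above 1 N and contact force between clip and bracket above 1 N and value of joint clip_jaw between 0.2 and 0.36 rad and contact force between clip and rest below 0.1 N and angle between clip's own z axis and vertical below 0.2 rad and linear speed of each of clip, bracket below 0.02 m/s); the robot touches nothing.
It fails at once if a bystander is moved by more than 30 mm (distance of any of hammer_grip, driver_grip, jar, block, dish, brush_grip, strip from where it was at the start of the episode above 0.03 m).
It also fails if it takes over 61 s, if anything falls off the work surface, if the arm or the gripper's body presses on something with over 40 N, if the wrist force passes 120 N, or if a joint passes its speed limit or range.

## Working session

There is one attempt and no reset: what is moved stays moved. The work goes in short steps, Python scripts to look and compute and a tool call to move; the robot and the scene stay as the last step left them, time stands still between calls to the robot, and variables do not carry over. Pictures are saved under pics/ and viewed, at most 10 in all, crops included, and the job is handed in when it is done.

Besides the shell and the picture viewer there is one more tool, called after "Call:" by a JSON object that holds its "op" and its "data", one argument or row to a line. carry_out: Moves the arm, as the interface text tells. Its arguments: {"type":"object","properties":{"jaw":{"type":"array","items":{"type":"number"}},"dp":{"type":"array","items":{"type":"array","items":{"type":"number"}}},"yaw":{"type":"array","items":{"type":"number"}}},"required":["jaw","dp","yaw"]}

```bash
mkdir -p pics; cat > h.py <<'E'
import numpy as np, cv2
from cell import ctrl
def save(n,f):
    im=ctrl.grab_frame(n); cv2.imwrite(f'pics/{f}.png',im); return im
def ray(c,u,v):
    x=(u-c['cx'])/c['fx'];y=(v-c['cy'])/c['fy'];xs,ys=x,y
    for _ in range(20):
        s=1+c['k1']*(xs*xs+ys*ys); xs,ys=x/s,y/s
    d=np.array(c['attitude'])@np.array([xs,-ys,-1.]); return np.array(c['eye']),d
def onz(c,u,v,z):
    e,d=ray(c,u,v); return e+d*(z-e[2])/d[2]
def proj(c,p):
    q=np.array(c['attitude']).T@(np.array(p)-c['eye']); x,y=q[0]/-q[2],-q[1]/-q[2]
    s=1+c['k1']*(x*x+y*y); return np.array([c['fx']*x*s+c['cx'],c['fy']*y*s+c['cy']])
def st():
    s=ctrl.state(); print('t',s['time'],'p',np.round(s['position'],4),'op',s['opening'],'gf',s['grasp_force'],'F',np.round(s['force'],1)); print(np.round(s['ee_rot'],3)); print(np.round(s['joint_positions'],1)); return s
E
python3 - <<'E'
from h import *
st()
for n in('top','scene'):
    save(n,n+'0'); c=ctrl.get_calibration(n); print(n,{k:np.round(v,4).tolist() for k,v in c.items()})
E
```

```text
t 0.0 p [0.2229 0.6367 0.2306] op 0.08540949024156945 gf 0.0 F [ 0.3 -0.2  0.1]
[[-0.944  0.33  -0.   ]
 [ 0.33   0.944 -0.001]
 [-0.    -0.001 -1.   ]]
[-79.3  24.5   4.2  92.1  -2.   63.6  -3.8]
top {'fx': 433.852, 'fy': 433.852, 'cx': 276.9189, 'cy': 208.2233, 'k1': -0.1005, 'eye': [0.3359, 0.0209, 1.1062], 'attitude': [[0.036, 0.9785, -0.2029], [-0.9994, 0.0352, -0.0074], [-0.0001, 0.2031, 0.9792]]}
scene {'fx': 415.2662, 'fy': 415.2662, 'cx': 274.6087, 'cy': 209.739, 'k1': 0.0032, 'eye': [1.2008, 0.1121, 0.7989], 'attitude': [[-0.1635, -0.7368, 0.6561], [0.9865, -0.1139, 0.1179], [-0.0122, 0.6665, 0.7454]]}
```

View pics/top0.png

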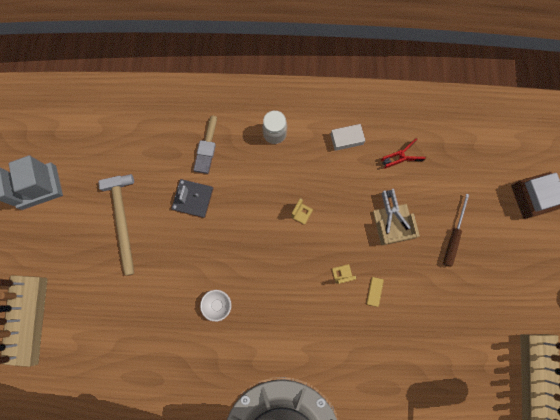

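View pics/scene0.png

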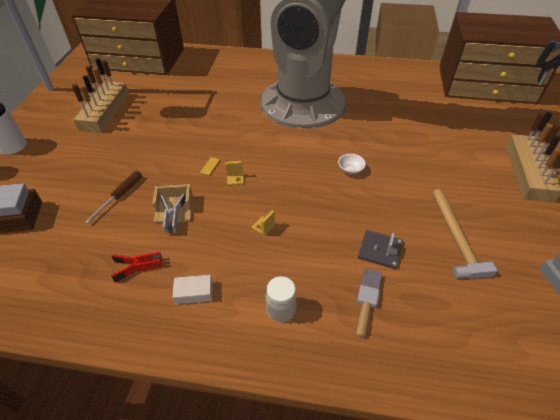

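The top view (up is +x, left is +y) shows the jig at (192,198), brackets at (302,211) and (344,273), and the rest with the clip at (395,215). The left bracket is the one meant. Next: a magnified montage.

```bash
python3 - <<'E'
from h import *
t=cv2.imread('pics/top0.png');s=cv2.imread('pics/scene0.png')
def cr(im,u,v,w,h,W,H): return cv2.resize(im[v:v+h,u:u+w],(W,H),interpolation=cv2.INTER_CUBIC)
# jig, bracket, clip
a=np.hstack([cr(t,165,172,56,60,280,300),cr(t,285,192,40,50,240,300),cr(t,368,182,56,60,280,300)])
b=np.hstack([cr(s,352,226,56,60,280,300),cr(s,245,202,40,50,240,300),cr(s,145,178,56,60,280,300)])
cv2.imwrite('pics/m1.png',np.vstack([a,b]))
E
```

```text
(no output)
```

View pics/m1.png

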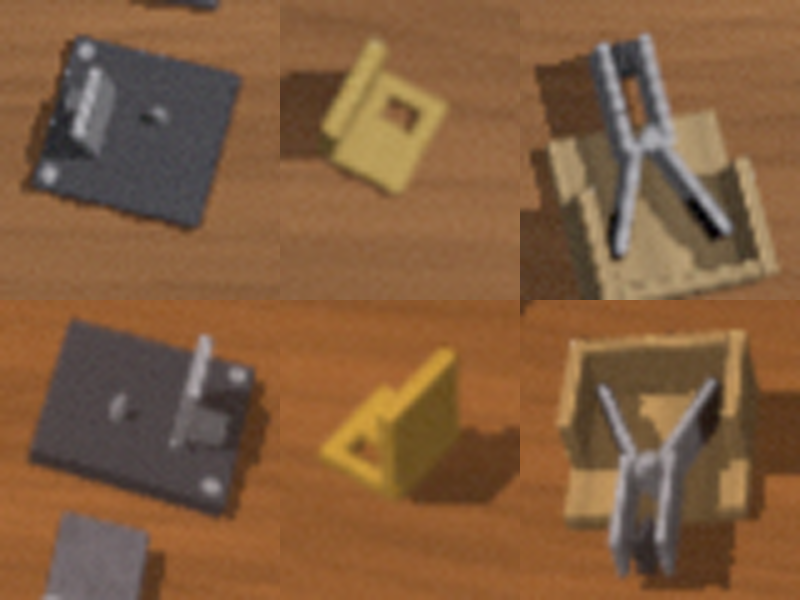

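The montage shows, in the top view: plate corners at about (181,179), (213,187), (204,217) and (172,209); the fence on the plate's left (+y); the pin at (196,195). The bracket leaf is on the +y side with its slot at (305,211), and the clip jaws point up in the image (+x).

```bash
python3 - <<'E'
from h import *
ct=ctrl.get_calibration('top');cs=ctrl.get_calibration('scene')
T=dict(j=(165,172,5,0),b=(285,192,6,280),c=(368,182,5,520));S=dict(j=(352,226,5,0),b=(245,202,6,280),c=(145,178,5,520))
def P(w,k,x,y,z):
    u0,v0,s,ox=(T if w=='t' else S)[k]; y=y if w=='t' else y-300
    return np.round(onz(ct if w=='t' else cs,u0+(x-ox+.5)/s-.5,v0+(y+.5)/s-.5,z)*1000,1)[:2]
for n,a in {'jigT':('t','j',[(80,37),(242,75),(198,228),(35,187)],.012),'jigS':('s','j',[(72,320),(254,368),(225,510),(30,458)],.012),
 'fenceT top':('t','j',[(97,68),(80,118)],.052),'pinT':('t','j',[(155,113)],.026),'pinS':('s','j',[(120,400)],.026),'fenceS top':('s','j',[(205,338),(186,380)],.052),
 'leafT top':('t','b',[(377,41),(331,130)],.052),'footT':('t','b',[(448,103),(400,193)],.006),'slotT':('t','b',[(403,112)],.004),'leafS top':('s','b',[(452,350),(390,415)],.052),
 'clipT jaws,pivot,levers':('t','c',[(601,45),(646,38),(650,140),(620,245),(725,230)],.036),'clipS':('s','c',[(622,560),(668,560),(650,462),(603,390),(713,383)],.036)}.items():
    print(n,[P(a[0],a[1],x,y,a[3]).tolist() for x,y in a[2]])
E
```

```text
jigT [[632.0, 284.8], [614.3, 197.9], [532.4, 215.2], [550.9, 301.7]]
jigS [[538.1, 217.6], [554.5, 303.4], [638.6, 287.5], [623.5, 200.2]]
fenceT top [[605.3, 265.2], [579.1, 271.7]]
pinT [[589.1, 239.2]]
pinS [[594.5, 238.5]]
fenceS top [[573.2, 272.3], [599.0, 263.4]]
leafT top [[581.5, -29.6], [543.2, -11.6]]
footT [[565.9, -63.2], [525.8, -43.4]]
slotT [[561.6, -44.0]]
leafS top [[544.5, -9.2], [582.0, -27.6]]
clipT jaws,pivot,levers [[613.6, -242.5], [618.2, -265.9], [564.8, -266.9], [510.4, -250.7], [519.8, -304.4]]
clipS [[631.4, -255.3], [628.1, -233.7], [569.5, -262.7], [525.8, -302.7], [512.4, -248.5]]
```

Call:
{"op": "carry_out", "data": {
  "jaw": [100,100,100,100,100,100,100,100,100,100],
  "dp": [
    [0,0,0],
    [0,0,0],
    [0,0,0],
    [0,0,0],
    [0,0,0],
    [0,0,0],
    [0,0,0],
    [0,0,0],
    [0,0,0],
    [0,0,0]
  ],
  "yaw": [0.12,0.12,0.12,0.12,0.12,0.12,0.12,0.12,0.12,0.12]
}}

```text
time: 0.93
position: [0.223, 0.6368, 0.2309]
ee_rot: [[-0.028, 1.0, -0.0], [1.0, 0.028, -0.001], [-0.001, -0.0, -1.0]]
force: [-0.3, 0.5, -0.4]
opening: 0.0853
grasp_force: 0.0
```

Call:
{"op": "carry_out", "data": {
  "jaw": [100,100,100,100,100,100,100,100,100,100],
  "dp": [
    [0,0,0],
    [0,0,0],
    [0,0,0],
    [0,0,0],
    [-0.0223,0.0294,0.0035],
    [-0.0223,0.0294,0.0035],
    [-0.0223,0.0294,0.0035],
    [-0.0223,0.0294,0.0035],
    [-0.0223,0.0294,0.0035],
    [-0.0223,0.0294,0.0035]
  ],
  "yaw": [0.12,0.12,0.12,0.12,0,0,0,0,0,0]
}}

```text
time: 1.77
position: [0.3248, 0.4384, 0.21]
ee_rot: [[0.431, 0.902, -0.0], [0.902, -0.431, -0.0], [-0.0, -0.0, -1.0]]
force: [1.1, 0.6, 0.6]
opening: 0.0852
grasp_force: 0.0
```

Call:
{"op": "carry_out", "data": {
  "jaw": [100,100,100,100,100,100,100,100,100,100],
  "dp": [
    [-0.0223,0.0294,0.0035],
    [-0.0223,0.0294,0.0035],
    [-0.0223,0.0294,0.0035],
    [-0.0223,0.0294,0.0035],
    [-0.0223,0.0294,0.0035],
    [-0.0223,0.0294,0.0035],
    [-0.0223,0.0294,0.0035],
    [-0.0223,0.0294,0.0035],
    [-0.0223,0.0294,0.0035],
    [-0.0223,0.0294,0.0035]
  ],
  "yaw": [0,0,0,0,0,0,0,0,0,0]
}}

```text
time: 2.6
position: [0.4939, 0.1105, 0.1752]
ee_rot: [[0.431, 0.902, -0.0], [0.902, -0.431, 0.0], [0.0, -0.0, -1.0]]
force: [0.8, 1.1, -0.5]
opening: 0.0852
grasp_force: 0.0
```

Call:
{"op": "carry_out", "data": {
  "jaw": [100,100,100,100,100,100,100,100,100,100],
  "dp": [
    [-0.0223,0.0294,0.0035],
    [-0.0223,0.0294,0.0035],
    [-0.0223,0.0294,0.0035],
    [-0.0223,0.0294,0.0035],
    [0,0,0],
    [0,0,0],
    [0,0,0],
    [0,0,0],
    [0,0,0],
    [0,0,0]
  ],
  "yaw": [0,0,0,0,0,0,0,0,0,0]
}}

```text
time: 3.43
position: [0.561, -0.0178, 0.1614]
ee_rot: [[0.43, 0.903, 0.0], [0.903, -0.43, 0.0], [0.0, -0.0, -1.0]]
force: [-0.2, -0.2, 0.3]
opening: 0.0852
grasp_force: 0.0
```

```bash
cat >> h.py <<'E'
def go(p,ang=None):
    "print the tool-axes shift to p (m) after turning tool y to world angle ang (deg)"
    s=ctrl.state(); R=np.array(s['ee_rot']); a0=np.degrees(np.arctan2(R[1,1],R[0,1]))
    if ang is None: ang=a0
    d=-(ang-a0); d=(d+180)%360-180
    t=np.radians(ang); y=np.array([np.cos(t),np.sin(t),0]); x=np.array([y[1],-y[0],0])*-1
    e=np.array(p)-s['position']; print('yaw0 %.2f turn %.4f rad  shift'%(a0,np.radians(d)),np.round([e@x,e@y,-e[2]],4))
E
python3 - <<'E'
from h import *
st(); go([.5628,-.0194,.011],-25.5)
c=ctrl.get_calibration('wrist'); save('wrist','w1'); print({k:np.round(v,4).tolist() for k,v in c.items()})
for p in [(.5628,-.0194,.052),(.5825,-.0288,.052),(.543,-.01,.052)]: print(proj(c,p))
E
```

```text
t 3.4333 p [ 0.561  -0.0178  0.1614] op 0.08516100350621858 gf 0.0 F [-0.2 -0.2  0.3]
[[ 0.43   0.903  0.   ]
 [ 0.903 -0.43   0.   ]
 [ 0.    -0.    -1.   ]]
[-36.   21.8  39.2 112.4 -17.5  51.7 -13.3]
yaw0 -25.45 turn 0.0009 rad  shift [-0.0007  0.0024  0.1504]
{'fx': 367.7884, 'fy': 367.7884, 'cx': 278.3941, 'cy': 207.6589, 'k1': 0.0031, 'eye': [0.5897, 0.0421, 0.3045], 'attitude': [[0.9028, 0.4152, 0.1122], [-0.4301, 0.8707, 0.2385], [0.0013, -0.2636, 0.9646]]}
[280.9384133  205.03239764]
[311.65866339 205.04115472]
[250.0852714  205.08208104]
```

View pics/w1.png

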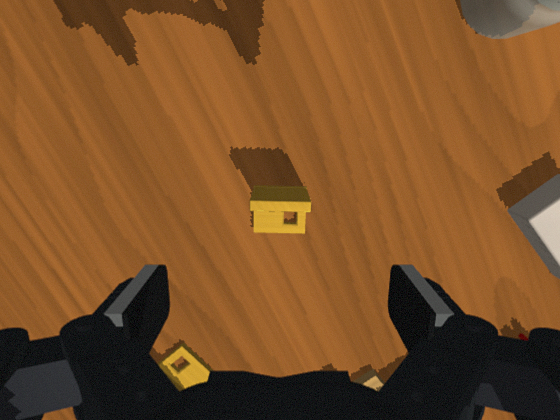

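Wrist view: the leaf's top strip spans (250..311, ~205), exactly where projected (281,205), so the pose is confirmed. Descending and gripping.

Call:
{"op": "carry_out", "data": {
  "jaw": [100,100,100,100,100,100,100,100,100,100],
  "dp": [
    [-0.0007,0.0024,0.02],
    [0,0,0.03],
    [0,0,0.03],
    [0,0,0.025],
    [0,0,0.02],
    [0,0,0.015],
    [0,0,0.009],
    [0,0,0],
    [0,0,0],
    [0,0,0]
  ],
  "yaw": [0,0,0,0,0,0,0,0,0,0]
}}

```text
time: 4.32
position: [0.5636, -0.0206, 0.0133]
ee_rot: [[0.431, 0.902, 0.001], [0.902, -0.431, 0.0], [0.001, 0.001, -1.0]]
force: [0.3, 0.1, 0.4]
opening: 0.0854
grasp_force: 0.0
```

Call:
{"op": "carry_out", "data": {
  "jaw": [30,30,30,30,30,30,30,30,30,30],
  "dp": [
    [0,0,0],
    [0,0,0],
    [0,0,0],
    [0,0,0],
    [0,0,0],
    [0,0,0],
    [0,0,0],
    [0,0,0],
    [0,0,0],
    [0,0,0]
  ],
  "yaw": [0,0,0,0,0,0,0,0,0,0]
}}

```text
time: 5.15
position: [0.5632, -0.0205, 0.013]
ee_rot: [[0.431, 0.902, 0.001], [0.902, -0.431, 0.001], [0.001, 0.0, -1.0]]
force: [-3.9, 1.7, 12.1]
opening: 0.0433
grasp_force: 59.3
```

Call:
{"op": "carry_out", "data": {
  "jaw": [30,30,30,30,30,30,30,30,30,30],
  "dp": [
    [0,0,-0.01],
    [0,0,-0.02],
    [0,0,-0.03],
    [0,0,-0.03],
    [0,0,-0.02],
    [0,0,0],
    [0,0,0],
    [0,0,0],
    [0,0,0],
    [0,0,0]
  ],
  "yaw": [0,0,0,0,0,0,0,0,0,0]
}}

```text
time: 5.98
position: [0.5624, -0.0207, 0.1214]
ee_rot: [[0.431, 0.902, -0.002], [0.902, -0.431, -0.001], [-0.001, -0.001, -1.0]]
force: [0.3, 0.3, -2.1]
opening: 0.043
grasp_force: 61.5
```

```bash
python3 - <<'E'
from h import *
st(); c=ctrl.get_calibration('wrist'); im=save('wrist','w2')
p=np.array(ctrl.state()['position']); R=np.array(ctrl.state()['ee_rot'])
for d in (0,.022,-.022): print(proj(c,p+R@[-0.0,d,-.039]))
hsv=cv2.cvtColor(im,cv2.COLOR_BGR2HSV); m=cv2.inRange(hsv,(20,120,60),(35,255,255)); n,l,s,cc=cv2.connectedComponentsWithStats(m); print(s[s[:,4]>150])
go([.5925-.0044*0,.2617,.1],-11.1)
cv2.imwrite('pics/w2c.png',cv2.resize(im[120:320,140:420],(784,560),interpolation=cv2.INTER_CUBIC))
E
```

```text
t 5.9833 p [ 0.5624 -0.0207  0.1214] op 0.04301661417300608 gf 61.50786234094994 F [ 0.3  0.3 -2.1]
[[ 0.431  0.902 -0.002]
 [ 0.902 -0.431 -0.001]
 [-0.001 -0.001 -1.   ]]
[-33.9  25.3  37.5 113.9 -20.6  47.6 -10.5]
[277.56835546 322.07032019]
[346.22576868 322.01333101]
[208.87899744 322.15180589]
[[     0      0    560    420 224897]
 [   211    249    136     88   9891]
 [   126    387     23     33    412]]
yaw0 -25.57 turn -0.2525 rad  shift [ 0.283  -0.0249  0.0215]
```

View pics/w2c.png

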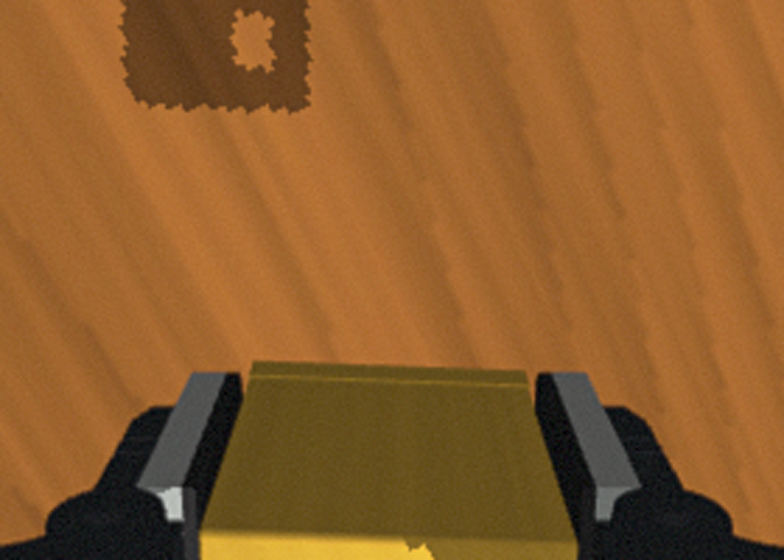

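The bracket is centred in the grip: leaf top back edge at rows ~311, u 211..347, as predicted. Turning to the jig angle and moving to a standoff.

Call:
{"op": "carry_out", "data": {
  "jaw": [30,30,30,30,30,30,30,30,30,30],
  "dp": [
    [0,0,0],
    [0,0,0],
    [0,0,0],
    [0.0346,-0.0043,0],
    [0.0346,-0.0043,0],
    [0.0346,-0.0043,0],
    [0.0346,-0.0043,0],
    [0.0346,-0.0043,0],
    [0.0346,-0.0043,0],
    [0.0346,-0.0043,0]
  ],
  "yaw": [-0.084,-0.084,-0.0845,0,0,0,0,0,0,0]
}}

```text
time: 6.87
position: [0.5797, 0.2243, 0.1217]
ee_rot: [[0.192, 0.981, -0.001], [0.981, -0.192, -0.001], [-0.001, -0.001, -1.0]]
force: [0.8, -0.0, -1.5]
opening: 0.0436
grasp_force: 61.4
```

Call:
{"op": "carry_out", "data": {
  "jaw": [30,30,30,30,30,30,30,30,30,30],
  "dp": [
    [0,0,0],
    [0,0,0],
    [0,0,0],
    [0,0,0],
    [0,0,0],
    [0,0,0],
    [0,0,0],
    [0,0,0],
    [0,0,0],
    [0,0,0]
  ],
  "yaw": [0,0,0,0,0,0,0,0,0,0]
}}

```text
time: 7.7
position: [0.5801, 0.2227, 0.1223]
ee_rot: [[0.192, 0.981, -0.0], [0.981, -0.192, 0.0], [0.0, -0.0, -1.0]]
force: [0.3, 1.0, -2.0]
opening: 0.0428
grasp_force: 61.4
```

```bash
python3 - <<'E'
from h import *
st(); c=ctrl.get_calibration('wrist'); im=save('wrist','w3'); np.savez('w3.npz',**{k:np.array(v) for k,v in c.items()})
O=np.array([.5884,.2657,0]);a=np.radians(-11.1);X=np.array([np.cos(a),np.sin(a),0]);Y=np.array([-X[1],X[0],0])
for n,(x,y,z) in {'pin':(9,-26.5,26),'fL':(-18,0,52),'fR':(18,0,52),'c1':(-42,30,12),'c2':(42,30,12),'c3':(42,-60,12)}.items(): print(n,proj(c,O+(X*x+Y*y+np.array([0,0,z]))/1000))
cv2.imwrite('pics/w3c.png',cv2.resize(im[20:320,100:500],(800,600),interpolation=cv2.INTER_CUBIC))
E
```

```text
t 7.7 p [0.5801 0.2227 0.1223] op 0.04277180407400342 gf 61.40893149742624 F [ 0.3  1.  -2. ]
[[ 0.192  0.981 -0.   ]
 [ 0.981 -0.192  0.   ]
 [ 0.    -0.    -1.   ]]
[-50.5  29.1  31.4 106.  -19.3  50.2 -20.9]
pin [291.15673456 183.66162512]
fL [246.27034141 147.60570788]
fR [308.78267241 147.57401687]
c1 [213.76681948  95.23902636]
c2 [341.22773615  95.20481505]
c3 [335.63743611 225.15285308]
```

View pics/w3c.png

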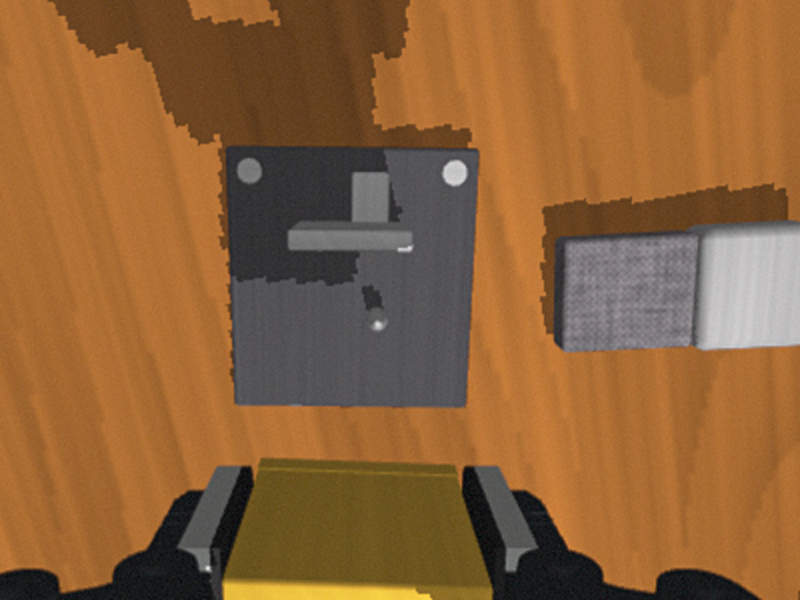

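The wrist view puts the pin at (288.5,181) and the fence's front edge at (244..306,145), about 2 px from prediction. The jig origin is therefore corrected by -1.4 mm in x and +1.2 mm in y. Going above the pin, then down.

Call:
{"op": "carry_out", "data": {
  "jaw": [30,30,30,30,30,30,30,30,30,30],
  "dp": [
    [0.012,-0.0015,0],
    [0.0132,0,0],
    [0.0132,0,0],
    [0,0,0.02],
    [0,0,0.025],
    [0,0,0.02],
    [0,0,0.01],
    [0,0,0],
    [0,0,0],
    [0,0,0]
  ],
  "yaw": [0,0,0,0,0,0,0,0,0,0]
}}

```text
time: 8.58
position: [0.5867, 0.2613, 0.0484]
ee_rot: [[0.192, 0.981, 0.001], [0.981, -0.192, 0.001], [0.001, 0.001, -1.0]]
force: [0.4, 0.4, -1.8]
opening: 0.043
grasp_force: 61.8
```

```bash
python3 - <<'E'
from h import *
st(); go([.5860,.2607,.025],-11.1)
E
```

```text
t 8.5833 p [0.5867 0.2613 0.0484] op 0.04303713643441788 gf 61.81712356803473 F [ 0.4  0.4 -1.8]
[[ 0.192  0.981  0.001]
 [ 0.981 -0.192  0.001]
 [ 0.001  0.001 -1.   ]]
[-50.1  36.2  27.8 105.3 -23.3  44.2 -21. ]
yaw0 -11.08 turn 0.0003 rad  shift [-0.0007 -0.0006  0.0234]
```

Call:
{"op": "carry_out", "data": {
  "jaw": [30,30,30,30,30,30,30,30,30,30],
  "dp": [
    [-0.0005,-0.0006,0.003],
    [0,0,0.004],
    [0,0,0.004],
    [0,0,0.004],
    [0,0,0.003],
    [0,0,0.003],
    [0,0,0.002],
    [0,0,0],
    [0,0,0],
    [0,0,0]
  ],
  "yaw": [0,0,0,0,0,0,0,0,0,0]
}}

```text
time: 9.42
position: [0.5852, 0.2604, 0.025]
ee_rot: [[0.193, 0.981, -0.0], [0.981, -0.193, 0.001], [0.0, -0.0, -1.0]]
force: [-6.7, -2.6, 14.3]
opening: 0.043
grasp_force: 63.5
```

Call:
{"op": "carry_out", "data": {
  "jaw": [30,30,30,30,30,30,30,30,30,30],
  "dp": [
    [0,-0.0015,0],
    [0,0,0],
    [0.001,0,0],
    [0.001,0,0],
    [0.001,0,0],
    [0,0,0],
    [0,0,0],
    [0,0,0],
    [0,0,0],
    [0,0,0]
  ],
  "yaw": [0,0,0,0,0,0,0,0,0,0]
}}

```text
time: 10.25
position: [0.5852, 0.2625, 0.025]
ee_rot: [[0.193, 0.981, 0.001], [0.981, -0.193, -0.001], [-0.0, 0.001, -1.0]]
force: [-1.5, -5.3, 11.6]
opening: 0.0428
grasp_force: 63.3
```

```bash
python3 - <<'E'
from h import *
st(); im=save('wrist','w4')
cv2.imwrite('pics/w4c.png',cv2.resize(im[180:420,120:440],(800,600),interpolation=cv2.INTER_CUBIC))
E
```

```text
t 10.25 p [0.5852 0.2625 0.025 ] op 0.042754993323769676 gf 63.29642434953712 F [-1.5 -5.3 11.6]
[[ 0.193  0.981  0.001]
 [ 0.981 -0.193 -0.001]
 [-0.     0.001 -1.   ]]
[-49.5  37.9  26.8 105.8 -24.4  42.  -20.4]
```

View pics/w4c.png

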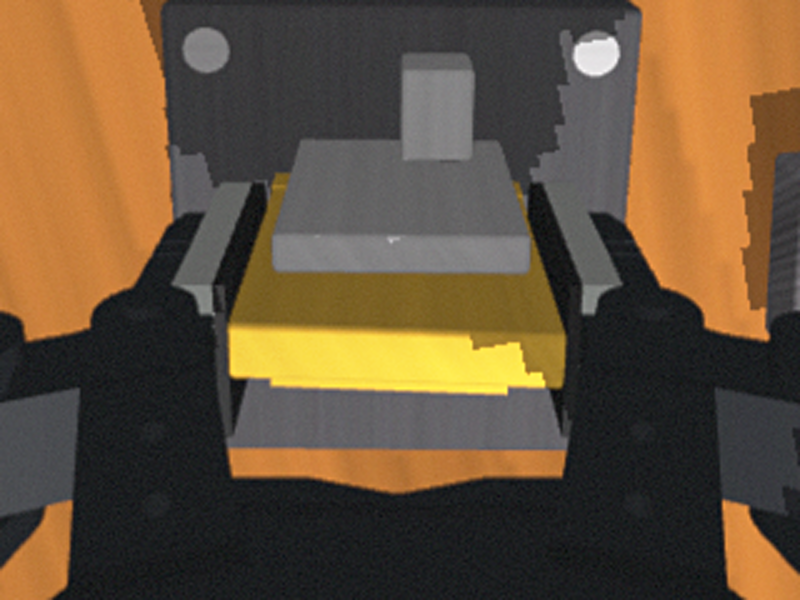

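The bracket sits down on the plate, centred on the fence (leaf 230..566, fence 274..528 in the crop), with contact force against the fence. Pushing a bit more, then releasing and lifting.

Call:
{"op": "carry_out", "data": {
  "jaw": [30,30,30,30,100,100,100,100,100,100],
  "dp": [
    [0.001,0,0],
    [0.001,0,0],
    [0,0,0],
    [0,0,0],
    [0,0,0],
    [0,0,0],
    [0,0,0],
    [0,0,0],
    [0,0,0],
    [0,0,0]
  ],
  "yaw": [0,0,0,0,0,0,0,0,0,0]
}}

```text
time: 11.13
position: [0.5847, 0.2658, 0.0243]
ee_rot: [[0.192, 0.981, -0.0], [0.981, -0.192, 0.0], [0.0, -0.0, -1.0]]
force: [-0.6, -0.2, -0.6]
opening: 0.0853
grasp_force: 0.0
```

Call:
{"op": "carry_out", "data": {
  "jaw": [100,100,100,100,100,100,100,100,100,100],
  "dp": [
    [0,0,-0.01],
    [0,0,-0.02],
    [0,0,-0.03],
    [0,0,-0.03],
    [0,0,-0.03],
    [0,0,-0.02],
    [0,0,0],
    [0,0,0],
    [0,0,0],
    [0,0,0]
  ],
  "yaw": [0,0,0,0,0,0,0,0,0,0]
}}

```text
time: 11.97
position: [0.5842, 0.2654, 0.1636]
ee_rot: [[0.192, 0.981, -0.001], [0.981, -0.192, -0.001], [-0.001, -0.001, -1.0]]
force: [0.1, 0.6, 0.0]
opening: 0.0853
grasp_force: 0.0
```

```bash
python3 - <<'E'
from h import *
st(); im=save('wrist','w5'); c=ctrl.get_calibration('wrist'); np.savez('w5.npz',**{k:np.array(v) for k,v in c.items()})
cv2.imwrite('pics/w5c.png',cv2.resize(im[140:420,120:440],(685,600),interpolation=cv2.INTER_CUBIC))
go([.603,-.256,.15],-76)
E
```

```text
t 11.9667 p [0.5842 0.2654 0.1636] op 0.08534389223983738 gf 0.0 F [0.1 0.6 0. ]
[[ 0.192  0.981 -0.001]
 [ 0.981 -0.192 -0.001]
 [-0.001 -0.001 -1.   ]]
[-54.3  28.2  32.7 101.5 -17.9  55.7 -25.5]
yaw0 -11.09 turn 1.1330 rad  shift [-0.1079  0.5104  0.0135]
```

View pics/w5c.png

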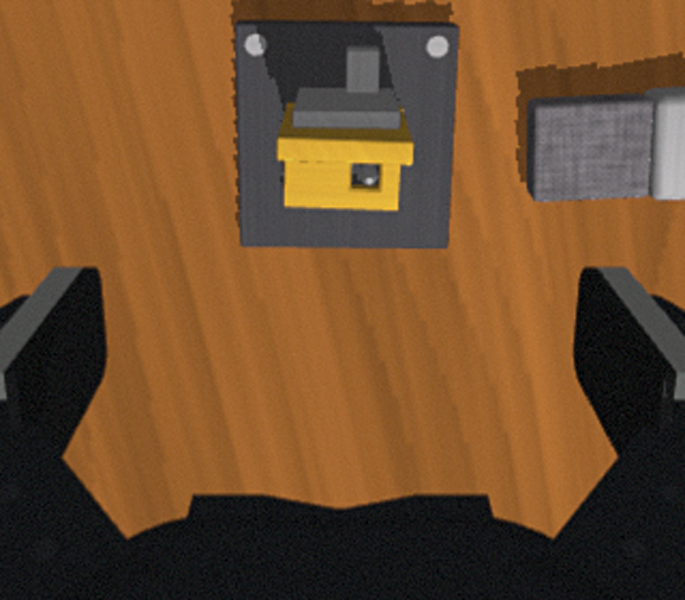

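The bracket is seated: the pin shows in the slot at crop (368,177) and the leaf is flush to the fence. Now to the clip.

Call:
{"op": "carry_out", "data": {
  "jaw": [100,100,100,100,100,100,100,100,100,100],
  "dp": [
    [0,0,0],
    [0,0,0],
    [0,0,0],
    [0,0,0],
    [0,0,0],
    [0,0,0],
    [0,0,0],
    [0,0,0],
    [0,0,0],
    [0,0,0]
  ],
  "yaw": [0.1133,0.1133,0.1133,0.1133,0.1133,0.1133,0.1133,0.1133,0.1133,0.1133]
}}

```text
time: 12.85
position: [0.5844, 0.2654, 0.1635]
ee_rot: [[0.972, 0.236, -0.001], [0.236, -0.972, -0.001], [-0.001, 0.001, -1.0]]
force: [0.4, 0.3, -0.9]
opening: 0.0855
grasp_force: 0.0
```

Call:
{"op": "carry_out", "data": {
  "jaw": [100,100,100,100,100,100,100,100,100,100],
  "dp": [
    [-0.0072,0.034,0],
    [-0.0072,0.034,0],
    [-0.0072,0.034,0],
    [-0.0072,0.034,0],
    [-0.0072,0.034,0],
    [-0.0072,0.034,0],
    [-0.0072,0.034,0],
    [-0.0072,0.034,0],
    [-0.0072,0.034,0],
    [-0.0072,0.034,0]
  ],
  "yaw": [0,0,0,0,0,0,0,0,0,0]
}}

```text
time: 13.68
position: [0.5965, -0.0834, 0.1637]
ee_rot: [[0.97, 0.242, -0.001], [0.242, -0.97, -0.0], [-0.001, 0.0, -1.0]]
force: [0.1, 0.0, -0.1]
opening: 0.0853
grasp_force: 0.0
```

Call:
{"op": "carry_out", "data": {
  "jaw": [100,100,100,100,100,100,100,100,100,100],
  "dp": [
    [-0.0072,0.034,0],
    [-0.0072,0.034,0],
    [-0.0072,0.034,0],
    [-0.0072,0.034,0],
    [-0.0072,0.034,0],
    [0,0,0],
    [0,0,0],
    [0,0,0],
    [0,0,0],
    [0,0,0]
  ],
  "yaw": [0,0,0,0,0,0,0,0,0,0]
}}

```text
time: 14.52
position: [0.6036, -0.2539, 0.164]
ee_rot: [[0.97, 0.244, -0.0], [0.244, -0.97, 0.001], [-0.0, -0.001, -1.0]]
force: [-0.4, 0.9, 0.3]
opening: 0.0854
grasp_force: 0.0
```

```bash
python3 - <<'E'
from h import *
st(); c=ctrl.get_calibration('wrist'); im=save('wrist','w6'); np.savez('w6.npz',**{k:np.array(v) for k,v in c.items()})
go([.6039,-.2556,.008],-76)
O=np.array([.567,-.2648,0]);a=np.radians(14);X=np.array([np.cos(a),np.sin(a),0]);Y=np.array([-X[1],X[0],0])
for n,(x,y,z) in {'piv':(0,0,36),'tipL':(54,13.5,36),'tipR':(54,-13.5,36),'levL':(-53,31,36),'levR':(-53,-31,36)}.items(): print(n,proj(c,O+(X*x+Y*y+np.array([0,0,z]))/1000))
cv2.imwrite('pics/w6c.png',cv2.resize(im[60:420,60:540],(800,600),interpolation=cv2.INTER_CUBIC))
E
```

```text
t 14.5167 p [ 0.6036 -0.2539  0.164 ] op 0.0853879071873391 gf 0.0 F [-0.4  0.9  0.3]
[[ 0.97   0.244 -0.   ]
 [ 0.244 -0.97   0.001]
 [-0.    -0.001 -1.   ]]
[-16.1  33.9  47.6 100.2 -28.8  58.9 -33.8]
yaw0 -75.90 turn 0.0018 rad  shift [-1.000e-04  1.600e-03  1.561e-01]
piv [279.89202816 245.63394743]
tipL [262.01290769 177.89338378]
tipR [298.13208859 177.95030903]
levL [242.11693478 305.85909065]
levR [317.35192747 305.99322583]
```

View pics/w6c.png

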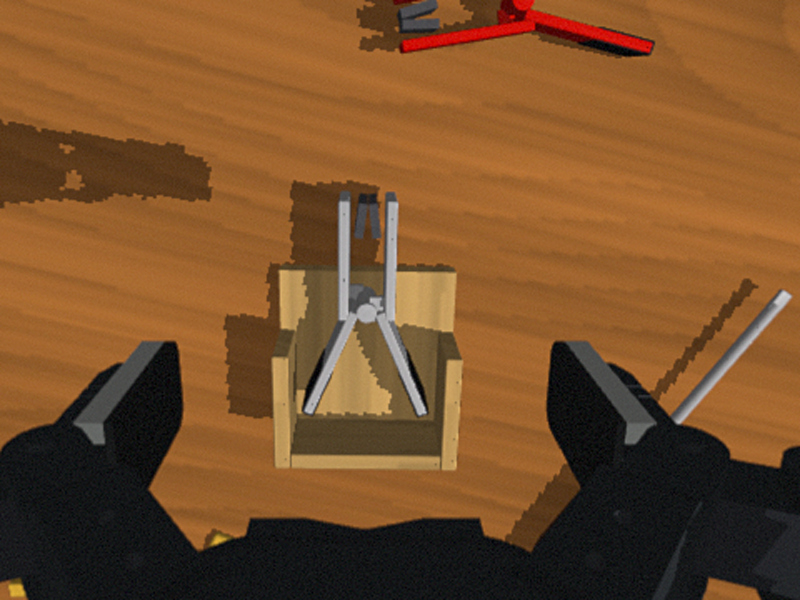

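The wrist view shows the clip pivot at (280,247) and the jaw tips at (263..298,180), within 1–2 px of prediction. Grasping the jaws.

Call:
{"op": "carry_out", "data": {
  "jaw": [100,100,100,100,100,100,100,100,100,100],
  "dp": [
    [-0.0008,0.0016,0.02],
    [0,0,0.03],
    [0,0,0.03],
    [0,0,0.03],
    [0,0,0.02],
    [0,0,0.015],
    [0,0,0.01],
    [0,0,0],
    [0,0,0],
    [0,0,0]
  ],
  "yaw": [0,0,0,0,0,0,0,0,0,0]
}}

```text
time: 15.4
position: [0.6037, -0.2574, 0.0106]
ee_rot: [[0.97, 0.242, 0.002], [0.242, -0.97, -0.001], [0.001, 0.001, -1.0]]
force: [1.4, -1.1, 0.1]
opening: 0.0852
grasp_force: 0.0
```

Call:
{"op": "carry_out", "data": {
  "jaw": [10,10,10,10,10,10,10,10,10,10],
  "dp": [
    [0,0,0],
    [0,0,0],
    [0,0,0],
    [0,0,0],
    [0,0,0],
    [0,0,0],
    [0,0,0],
    [0,0,0],
    [0,0,0],
    [0,0,0]
  ],
  "yaw": [0,0,0,0,0,0,0,0,0,0]
}}

```text
time: 16.23
position: [0.603, -0.2571, 0.0097]
ee_rot: [[0.97, 0.242, 0.0], [0.242, -0.97, 0.0], [0.0, -0.0, -1.0]]
force: [-1.7, 0.7, 6.0]
opening: 0.0248
grasp_force: 61.5
```

Call:
{"op": "carry_out", "data": {
  "jaw": [10,10,10,10,10,10,10,10,10,10],
  "dp": [
    [0,0,-0.005],
    [0,0,-0.01],
    [0,0,-0.02],
    [0,0,-0.025],
    [0,0,-0.025],
    [0,0,-0.015],
    [0,0,0],
    [0,0,0],
    [0,0,0],
    [0,0,0]
  ],
  "yaw": [0,0,0,0,0,0,0.11,0.11,0.11,0.108]
}}

```text
time: 17.07
position: [0.603, -0.257, 0.1099]
ee_rot: [[0.98, -0.198, 0.001], [-0.198, -0.98, 0.0], [0.001, -0.0, -1.0]]
force: [-0.6, -0.3, -1.0]
opening: 0.0254
grasp_force: 60.8
```

Call:
{"op": "carry_out", "data": {
  "jaw": [10,10,10,10,10,10,10,10,10,10],
  "dp": [
    [-0.0076,-0.03,0],
    [-0.0076,-0.03,0],
    [-0.0076,-0.03,0],
    [-0.0076,-0.03,0],
    [-0.0076,-0.03,0],
    [-0.0076,-0.03,0],
    [-0.0076,-0.03,0],
    [-0.0076,-0.03,0],
    [-0.0076,-0.03,0],
    [-0.0076,-0.03,0]
  ],
  "yaw": [0,0,0,0,0,0,0,0,0,0]
}}

```text
time: 17.9
position: [0.5858, 0.0536, 0.1097]
ee_rot: [[0.981, -0.192, 0.0], [-0.192, -0.981, 0.0], [0.0, -0.0, -1.0]]
force: [1.0, 0.4, -1.6]
opening: 0.025
grasp_force: 60.7
```

```bash
python3 - <<'E'
from h import *
st(); go([.586,.053,.003],-101.1)
E
```

```text
t 17.9 p [0.5858 0.0536 0.1097] op 0.024992705091451153 gf 60.693079233169556 F [ 1.   0.4 -1.6]
[[ 0.981 -0.192  0.   ]
 [-0.192 -0.981  0.   ]
 [ 0.    -0.    -1.   ]]
[-51.5  35.9  55.2 111.7 -37.4  52.4 -78.2]
yaw0 -101.10 turn 0.0001 rad  shift [0.0003 0.0005 0.1067]
```

Call:
{"op": "carry_out", "data": {
  "jaw": [10,10,10,10,10,10,10,10,10,10],
  "dp": [
    [0,0,0.015],
    [0,0,0.025],
    [0,0,0.025],
    [0,0,0.02],
    [0,0,0.01],
    [0,0,0.006],
    [0,0,0.003],
    [0,0,0.0015],
    [0,0,0],
    [0,0,0]
  ],
  "yaw": [0,0,0,0,0,0,0,0,0,0]
}}

```text
time: 18.73
position: [0.5866, 0.0519, 0.0046]
ee_rot: [[0.981, -0.193, 0.001], [-0.193, -0.981, 0.0], [0.001, -0.0, -1.0]]
force: [0.0, 1.6, -0.2]
opening: 0.0249
grasp_force: 60.8
```

Call:
{"op": "carry_out", "data": {
  "jaw": [10,10,10,10,10,10,10,10,10,10],
  "dp": [
    [0,0,0.001],
    [0,0,0.001],
    [0,0,0.001],
    [0,0,0.001],
    [0,0,0],
    [0,0,0],
    [0,0,0],
    [0,0,0],
    [0,0,0],
    [0,0,0]
  ],
  "yaw": [0,0,0,0,0,0,0,0,0,0]
}}

```text
time: 19.57
position: [0.5862, 0.052, 0.0001]
ee_rot: [[0.981, -0.193, 0.0], [-0.193, -0.981, 0.0], [0.0, -0.0, -1.0]]
force: [-1.4, 0.3, 6.7]
opening: 0.0251
grasp_force: 65.1
```

Call:
{"op": "carry_out", "data": {
  "jaw": [100,100,100,100,100,100,100,100,100,100],
  "dp": [
    [0,0,0],
    [0,0,0],
    [0,0,0],
    [0,0,0],
    [0,0,0],
    [0,0,0],
    [0,0,-0.02],
    [0,0,-0.03],
    [0,0,-0.04],
    [0,0,-0.04]
  ],
  "yaw": [0,0,0,0,0,0,0,0,0,0]
}}

```text
time: 20.4
position: [0.5853, 0.0514, 0.1308]
ee_rot: [[0.981, -0.193, -0.002], [-0.193, -0.981, -0.001], [-0.002, 0.001, -1.0]]
force: [0.7, 0.7, 0.3]
opening: 0.0853
grasp_force: 0.0
```

Call:
{"op": "carry_out", "data": {
  "jaw": [100,100,100,100,100,100,100,100,100,100],
  "dp": [
    [-0.02,0,-0.01],
    [-0.03,0,0],
    [-0.02,0,0],
    [-0.013,0,0],
    [0,0,0],
    [0,0,0],
    [0,0,0],
    [0,0,0],
    [0,0,0],
    [0,0,0]
  ],
  "yaw": [0,0,0,0,0,0,0,0,0,0]
}}

```text
time: 21.23
position: [0.505, 0.0675, 0.1398]
ee_rot: [[0.981, -0.193, 0.0], [-0.193, -0.981, -0.001], [0.0, 0.001, -1.0]]
force: [-0.0, -0.6, -1.0]
opening: 0.0855
grasp_force: 0.0
```

```bash
python3 - <<'E'
from h import *
s=st(); c=ctrl.get_calibration('wrist'); im=save('wrist','w7')
O=np.array([.5499,.0590,0]);a=np.radians(-11.1);X=np.array([np.cos(a),np.sin(a),0]);Y=np.array([-X[1],X[0],0])
for n,(x,y,z) in {'piv':(0,0,26),'tipL':(54,13.5,26),'tipR':(54,-13.5,26),'levL':(-53,31,26),'levR':(-53,-31,26)}.items(): print(n,proj(c,O+(X*x+Y*y+np.array([0,0,z]))/1000))
hsv=cv2.cvtColor(im,cv2.COLOR_BGR2HSV); m=((hsv[...,1]<60)&(hsv[...,2]>110)).astype(np.uint8)
n,l,q,cc=cv2.connectedComponentsWithStats(m)
for i in range(1,n):
    if q[i,4]>60: print(q[i],cc[i])
# lever ends / tips: rows with gray within central window
w=m[:,180:390]
for r in range(100,420,8):
    k=np.flatnonzero(w[r]); 
    if len(k): print(r,k.min()+180,k.max()+180,len(k))
E
```

```text
t 21.2333 p [0.505  0.0675 0.1398] op 0.08551552985976933 gf 0.0 F [-0.  -0.6 -1. ]
[[ 0.981 -0.193  0.   ]
 [-0.193 -0.981 -0.001]
 [ 0.     0.001 -1.   ]]
[-63.7  27.4  62.8 120.4 -31.8  50.8 -83.5]
piv [277.14679717 139.54751376]
tipL [256.22562563  55.35871905]
tipR [297.75875769  55.31162819]
levL [234.6524794  213.45546073]
levR [319.92271465 213.39261014]
[ 234   59   83  159 2622] [276.42562929 136.5518688 ]
[  5 127  19   8 117] [ 14.65811966 130.25641026]
100 258 297 14
108 258 297 15
116 258 296 15
124 258 296 15
132 258 296 32
140 258 295 30
148 262 294 28
156 259 294 15
164 255 297 16
172 252 300 14
180 248 303 14
188 245 306 14
196 241 309 14
204 238 312 14
212 234 315 13
```

The mask gives clip bounds of u 234..317, v 59..217, so the clip sits 2.5 mm farther back than predicted. Lowering onto the levers and squeezing.

Call:
{"op": "carry_out", "data": {
  "jaw": [100,100,100,100,100,100,100,100,100,100],
  "dp": [
    [-0.003,-0.0005,0.015],
    [0,0,0.03],
    [0,0,0.03],
    [0,0,0.025],
    [0,0,0.015],
    [0,0,0.012],
    [0,0,0.006],
    [0,0,0.0035],
    [0,0,0],
    [0,0,0]
  ],
  "yaw": [0,0,0,0,0,0,0,0,0,0]
}}

```text
time: 22.12
position: [0.5021, 0.0689, 0.0038]
ee_rot: [[0.981, -0.193, 0.0], [-0.193, -0.981, 0.0], [0.0, -0.0, -1.0]]
force: [-0.1, -0.9, -0.3]
opening: 0.0854
grasp_force: 0.0
```

Call:
{"op": "carry_out", "data": {
  "jaw": [60,40,25,15,5,5,5,5,5,5],
  "dp": [
    [0,0,0],
    [0,0,0],
    [0,0,0],
    [0,0,0],
    [0,0,0],
    [0,0,0],
    [0,0,0],
    [0,0,0],
    [0,0,0],
    [0,0,0]
  ],
  "yaw": [0,0,0,0,0,0,0,0,0,0]
}}

```text
time: 22.95
position: [0.5026, 0.0691, 0.0043]
ee_rot: [[0.981, -0.193, 0.002], [-0.193, -0.981, 0.001], [0.002, -0.001, -1.0]]
force: [-2.0, 0.3, 15.3]
opening: 0.014
grasp_force: 58.5
```

Call:
{"op": "carry_out", "data": {
  "jaw": [5,5,5,5,5,5,5,5,5,5],
  "dp": [
    [0,0,-0.01],
    [0,0,-0.02],
    [0,0,-0.03],
    [0,0,-0.03],
    [0,0,-0.01],
    [0,0,0],
    [0,0,0],
    [0,0,0],
    [0,0,0],
    [0,0,0]
  ],
  "yaw": [0,0,0,0,0,0,0,0,0,0]
}}

```text
time: 23.78
position: [0.5013, 0.0687, 0.1026]
ee_rot: [[0.981, -0.193, -0.001], [-0.193, -0.981, -0.001], [-0.001, 0.001, -1.0]]
force: [0.1, 0.4, -1.2]
opening: 0.0138
grasp_force: 58.9
```

```bash
python3 - <<'E'
from h import *
s=st(); c=ctrl.get_calibration('wrist'); im=save('wrist','w8'); p=np.array(s['position']);R=np.array(s['ee_rot'])
zt=p[2]+.026-.004  # clip top
hsv=cv2.cvtColor(im,cv2.COLOR_BGR2HSV); m=((hsv[...,1]<60)&(hsv[...,2]>110)).astype(np.uint8)
n,l,q,cc=cv2.connectedComponentsWithStats(m)
for i in range(1,n):
    if q[i,4]>200: print(q[i],cc[i])
for r in range(60,420,10):
    k=np.flatnonzero(m[r,150:410])+150
    if len(k):
        g=np.split(k,np.flatnonzero(np.diff(k)>3)+1); 
        print(r,[(a[0],a[-1],np.round((R.T@(onz(c,a.mean(),r,zt)-p))[:2]*1000,1).tolist()) for a in g if len(a)>2])
E
```

```text
t 23.7833 p [0.5013 0.0687 0.1026] op 0.013759659880979474 gf 58.88496816158295 F [ 0.1  0.4 -1.2]
[[ 0.981 -0.193 -0.001]
 [-0.193 -0.981 -0.001]
 [-0.001  0.001 -1.   ]]
[-60.4  30.   58.4 122.3 -35.6  46.9 -80.8]
[  169     0   223   313 11577] [276.73145029 139.72730414]
60 [(np.int64(196), np.int64(219), [81.2, -21.1]), (np.int64(350), np.int64(365), [81.1, 24.9])]
70 [(np.int64(200), np.int64(223), [78.3, -20.0]), (np.int64(345), np.int64(361), [78.2, 23.7])]
80 [(np.int64(205), np.int64(228), [75.3, -18.6]), (np.int64(341), np.int64(356), [75.3, 22.5])]
90 [(np.int64(209), np.int64(232), [72.4, -17.5]), (np.int64(336), np.int64(352), [72.4, 21.2])]
100 [(np.int64(214), np.int64(236), [69.4, -16.2]), (np.int64(332), np.int64(347), [69.4, 19.9])]
110 [(np.int64(218), np.int64(241), [66.3, -14.9]), (np.int64(327), np.int64(342), [66.3, 18.5])]
120 [(np.int64(223), np.int64(245), [63.2, -13.6]), (np.int64(323), np.int64(338), [63.2, 17.3])]
130 [(np.int64(227), np.int64(249), [60.1, -12.4]), (np.int64(265), np.int64(269), [60.1, -3.0]), (np.int64(318), np.int64(333), [60.1, 15.8])
[... 1165 characters left out ...]
4(259), np.int64(271), [18.6, -4.1]), (np.int64(288), np.int64(301), [18.6, 6.3])]
260 [(np.int64(259), np.int64(271), [14.8, -4.1]), (np.int64(289), np.int64(300), [14.8, 6.3])]
270 [(np.int64(260), np.int64(271), [11.0, -4.0]), (np.int64(288), np.int64(297), [11.0, 5.7])]
280 [(np.int64(261), np.int64(269), [7.1, -4.4]), (np.int64(288), np.int64(296), [7.1, 5.5])]
290 [(np.int64(240), np.int64(248), [3.1, -11.9]), (np.int64(261), np.int64(270), [3.1, -4.1]), (np.int64(289), np.int64(296), [3.1, 5.7])]
300 [(np.int64(261), np.int64(270), [-1.0, -4.1]), (np.int64(289), np.int64(296), [-1.0, 5.8])]
310 [(np.int64(261), np.int64(270), [-5.1, -4.2]), (np.int64(288), np.int64(296), [-5.1, 5.6])]
```

View pics/w8.png

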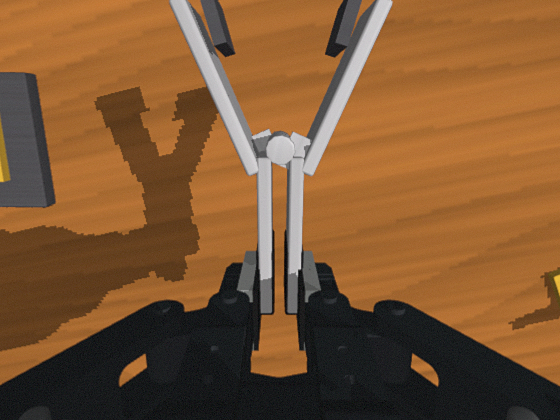

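The clip hangs level, squeezed open symmetrically: pivot at (280,150), about 53.5 mm ahead of the TCP. Moving it over the fence end.

Call:
{"op": "carry_out", "data": {
  "jaw": [5,5,5,5,5,5,5,5,5,5],
  "dp": [
    [-0.0081,-0.0262,0],
    [-0.0081,-0.0262,0],
    [-0.0081,-0.0262,0],
    [-0.0081,-0.0262,0],
    [-0.0081,-0.0262,0],
    [-0.0081,-0.0262,0],
    [-0.0081,-0.0262,0],
    [-0.0081,-0.0262,0],
    [0,0,0],
    [0,0,0]
  ],
  "yaw": [0,0,0,0,0,0,0,0,0,0]
}}

```text
time: 24.67
position: [0.4781, 0.2882, 0.1026]
ee_rot: [[0.982, -0.19, -0.0], [-0.19, -0.982, -0.001], [-0.0, 0.001, -1.0]]
force: [0.1, -1.3, -0.4]
opening: 0.0139
grasp_force: 58.9
```

```bash
python3 - <<'E'
from h import *
s=st(); go([.4779,.2871,.028],-101.1); p=np.array(s['position']);R=np.array(s['ee_rot'])
c=ctrl.get_calibration('wrist'); im=save('wrist','w9')
hsv=cv2.cvtColor(im,cv2.COLOR_BGR2HSV); m=cv2.inRange(hsv,(20,120,60),(35,255,255)); n,l,q,cc=cv2.connectedComponentsWithStats(m); print(q[q[:,4]>150])
b=l==(1+np.argmax(q[1:,4])); ys,xs=np.nonzero(b)
# where leaf should be: top corners at z .064
O=np.array([.586,.2669,0]);a=np.radians(-11.1);X=np.array([np.cos(a),np.sin(a),0]);Y=np.array([-X[1],X[0],0])
for n,(x,y,z) in {'leaf-x back':(-22,0,64),'leaf-x front':(-22,-8,64),'leaf -x bottom':(-22,-8,18),'foot near corner':(-22,-40,18)}.items(): print(n,proj(c,O+(X*x+Y*y+np.array([0,0,z]))/1000))
for v in range(0,q[1:,1].max()+60,6):
    k=xs[ys==v]
    if len(k): print(v,k.min(),k.max(),len(k))
E
```

```text
t 24.6667 p [0.4781 0.2882 0.1026] op 0.013947428074598532 gf 58.896546363830566 F [ 0.1 -1.3 -0.4]
[[ 0.982 -0.19  -0.   ]
 [-0.19  -0.982 -0.001]
 [-0.     0.001 -1.   ]]
[ -80.4   35.3   57.8  115.8  -39.1   50.8 -101.8]
yaw0 -100.95 turn 0.0026 rad  shift [-0.      0.0011  0.0746]
[[     0      0    560    420 231036]
 [   276      0     69     73   3535]
 [    37    184     38     50    238]]
leaf-x back [277.81324941  60.37411263]
leaf-x front [295.15241578  60.41464714]
leaf -x bottom [291.68445875  70.06386617]
foot near corner [346.66910578  70.18060683]
0 278 343 66
6 278 339 35
12 278 337 32
18 278 334 30
24 278 333 56
30 277 331 55
36 277 329 53
42 277 328 52
48 277 325 49
54 277 342 53
60 277 339 63
66 277 337 59
72 329 332 2
```

The leaf edge appears at u=277, row ~70, matching the prediction, and the clip midline at u=280 lines up with the pinch middle. Descending.

Call:
{"op": "carry_out", "data": {
  "jaw": [5,5,5,5,5,5,5,5,5,5],
  "dp": [
    [0,0.0005,0.01],
    [0,0,0.015],
    [0,0,0.015],
    [0,0,0.012],
    [0,0,0.01],
    [0,0,0.008],
    [0,0,0.0045],
    [0,0,0],
    [0,0,0],
    [0,0,0]
  ],
  "yaw": [0.0026,0,0,0,0,0,0,0,0,0]
}}

```text
time: 25.55
position: [0.4788, 0.2867, 0.0293]
ee_rot: [[0.981, -0.195, 0.001], [-0.195, -0.981, 0.0], [0.0, -0.001, -1.0]]
force: [0.0, -0.5, 0.1]
opening: 0.0137
grasp_force: 58.9
```

```bash
python3 - <<'E'
from h import *
s=st(); go([.4779,.2871,.028],-101.1)
for n in('wrist','scene','top'):
    im=save(n,'d_'+n); 
    if n=='wrist':
        hsv=cv2.cvtColor(im,cv2.COLOR_BGR2HSV); m=cv2.inRange(hsv,(20,120,60),(35,255,255)); ys,xs=np.nonzero(m[:120]); 
        for v in range(0,120,8):
            k=xs[ys==v]
            if len(k): print(v,k.min(),k.max(),len(k))
E
```

```text
t 25.55 p [0.4788 0.2867 0.0293] op 0.013739637590849204 gf 58.89300763607025 F [ 0.  -0.5  0.1]
[[ 0.981 -0.195  0.001]
 [-0.195 -0.981  0.   ]
 [ 0.    -0.001 -1.   ]]
[-74.9  40.4  50.4 117.7 -46.   43.9 -96.8]
yaw0 -101.25 turn -0.0027 rad  shift [-0.001  -0.0002  0.0013]
0 269 374 88
8 269 366 76
16 269 360 71
24 268 356 68
32 269 331 61
40 270 328 59
48 271 374 58
56 303 373 34
```

Call:
{"op": "carry_out", "data": {
  "jaw": [16,22,28,34,40,46,52,58,64,70],
  "dp": [
    [0,0,0],
    [0,0,0],
    [0,0,0],
    [0,0,0],
    [0,0,0],
    [0,0,0],
    [0,0,0],
    [0,0,0],
    [0,0,0],
    [0,0,0]
  ],
  "yaw": [0,0,0,0,0,0,0,0,0,0]
}}

```text
time: 26.53
position: [0.4785, 0.2866, 0.0288]
ee_rot: [[0.981, -0.195, -0.0], [-0.195, -0.981, -0.0], [-0.0, 0.0, -1.0]]
force: [-0.8, 0.0, -0.8]
opening: 0.0598
grasp_force: 0.0
```

Call:
{"op": "carry_out", "data": {
  "jaw": [80,90,100,100,100,100,100,100,100,100],
  "dp": [
    [0,0,0],
    [0,0,0],
    [0,0,0],
    [0,0,0],
    [0,0,0],
    [0,0,0],
    [0,0,-0.005],
    [0,0,-0.01],
    [0,0,-0.015],
    [0,0,-0.02]
  ],
  "yaw": [0,0,0,0,0,0,0,0,0,0]
}}

```text
time: 27.37
position: [0.4781, 0.2861, 0.0795]
ee_rot: [[0.981, -0.195, -0.001], [-0.195, -0.981, -0.001], [-0.001, 0.001, -1.0]]
force: [0.2, 1.0, -0.2]
opening: 0.0856
grasp_force: 0.0
```

Call:
{"op": "carry_out", "data": {
  "jaw": [100,100,100,100,100,100,100,100,100,100],
  "dp": [
    [0,0,-0.03],
    [0,0,-0.03],
    [0,0,-0.02],
    [0,0,0],
    [0,0,0],
    [0,0,0],
    [0,0,0],
    [0,0,0],
    [0,0,0],
    [0,0,0]
  ],
  "yaw": [0,0,0,0,0,0,0,0,0,0]
}}

```text
time: 28.2
position: [0.4784, 0.2863, 0.1584]
ee_rot: [[0.981, -0.196, -0.0], [-0.196, -0.981, -0.001], [-0.0, 0.001, -1.0]]
force: [-0.1, -0.1, 0.6]
opening: 0.085
grasp_force: 0.0
```

```bash
python3 - <<'E'
from h import *
s=st(); c=ctrl.get_calibration('wrist'); im=save('wrist','e1')
O=np.array([.586,.2669,0]);a=np.radians(-11.1);X=np.array([np.cos(a),np.sin(a),0]);Y=np.array([-X[1],X[0],0])
J=lambda u,v,z:(lambda d:np.round([d@X*1000,d@Y*1000],1).tolist())(onz(c,u,v,z)-O)
hsv=cv2.cvtColor(im,cv2.COLOR_BGR2HSV); m=((hsv[...,1]<60)&(hsv[...,2]>110)).astype(np.uint8)
y=cv2.inRange(hsv,(20,120,60),(35,255,255))
for v in range(0,360,10):
    o=[]
    for M,z in((m,.050),(y,.064)):
        k=np.flatnonzero(M[v,160:400])+160
        if len(k): o.append([(int(g[0]),int(g[-1]),J(g[0],v,z),J(g[-1],v,z)) for g in np.split(k,np.flatnonzero(np.diff(k)>3)+1) if len(g)>3])
        else: o.append('-')
    print(v,*o)
E
```

```text
t 28.2 p [0.4784 0.2863 0.1584] op 0.08500448804526202 gf 0.0 F [-0.1 -0.1  0.6]
[[ 0.981 -0.196 -0.   ]
 [-0.196 -0.981 -0.001]
 [-0.     0.001 -1.   ]]
[ -84.3   31.5   63.2  113.7  -34.2   56.1 -105.5]
0 - [(274, 287, [17.6, -0.0], [17.6, -7.6])]
10 [(267, 272, [15.6, 4.5], [15.6, 1.4])] [(274, 287, [12.4, -0.0], [12.4, -7.6])]
20 [(265, 272, [10.0, 5.8], [10.0, 1.4])] [(274, 331, [7.1, 0.0], [7.0, -33.4])]
30 [(244, 271, [4.4, 19.0], [4.3, 2.1]), (312, 316, [4.2, -23.6], [4.2, -26.1])] [(274, 297, [1.7, 0.1], [1.7, -13.5]), (319, 331, [1.7, -26.5], [1.6, -33.6])]
40 [(244, 262, [-1.4, 19.1], [-1.4, 7.8]), (266, 270, [-1.4, 5.3], [-1.4, 2.8])] [(274, 330, [-3.7, 0.1], [-3.8, -33.2])]
50 [(266, 271, [-7.3, 5.4], [-7.3, 2.2])] [(274, 330, [-9.2, 0.1], [-9.3, -33.4])]
60 [(246, 252, [-13.1, 18.2], [-13.1, 14.4]), (265, 271, [-13.2, 6.1], [-13.2, 2.2]), (298, 304, [-13.2, -15.0], [-13.3, -18.8])] [(274, 286, [-14.8, 0.2], [-14.8, -7.1]), (292, 296, [-14.8, -10.7], [-14.8, -13.1]), (306, 329, [-14.9, -19.1], [-14.9, -33.0])]
70 [(247, 253, [-19.1, 17.7], [-19.1, 13.9]), (297, 303, [-19
[... 823 characters left out ...]
.1], [-70.3, -10.2])] -
160 [(256, 262, [-77.1, 13.1], [-77.1, 9.0]), (287, 293, [-77.1, -8.2], [-77.1, -12.3])] -
170 [(253, 259, [-84.0, 15.3], [-84.0, 11.1]), (289, 296, [-84.0, -9.6], [-84.1, -14.4])] -
180 [(250, 256, [-91.0, 17.5], [-91.0, 13.3]), (292, 298, [-91.1, -11.7], [-91.1, -15.8])] -
190 [(248, 253, [-98.1, 19.1], [-98.1, 15.6]), (295, 301, [-98.2, -13.8], [-98.2, -18.0])] -
200 [(245, 250, [-105.3, 21.4], [-105.3, 17.8]), (298, 303, [-105.4, -16.0], [-105.4, -19.5])] -
210 [(242, 248, [-112.6, 23.7], [-112.6, 19.4]), (300, 306, [-112.7, -17.5], [-112.7, -21.8])] -
220 - -
230 - -
240 - -
250 - -
260 - -
270 - -
280 - -
290 - []
300 - []
310 - -
320 - -
330 - -
340 - -
350 - -
```

The clip holds: both jaws are parallel to prediction, with a total angle of about 0.24 rad (0.20–0.36 allowed), and the leaf is flush at y≈0. The gripper is clear.

```bash
python3 -c "
from h import *
print(ctrl.hand_in())"
```

```text
the job is handed in; nothing more can be done
None
```

I handed the job in at about 28 s. By the last wrist-camera check the bracket is seated on the pin with its leaf flush to the fence, the clip is shut on both at about 0.24 rad, and the gripper is clear. The clip's level was not measured directly, and the hand-in returned no verdict.

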